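# Seat the socket lid, then hold the test key turned

## Task

On the grey test unit, first press the blue socket lid fully down. Then take the red-headed key from the wooden rack, work it down past the sticky pins until it is fully home in the brass key switch, turn it a quarter turn clockwise (seen from above) against its spring, and finish still gripping the key and holding it turned, fully home. Leave the yellow key, the wire spool and the bottle where they are.

Things in the scene. Friction and masses are not known exactly. Their poses are not given: they have to be found in the camera images.
- test_unit: Grey instrument box with black deck, 160 x 220 x 90 mm (x, y, z), fixed to the bench; origin at the centre of its underside, z up, its front (-x side, with knobs) more or less towards the robot. The deck is at 90 mm height; lid and key switch are on the deck, 115 mm apart.
- keyway (a point): Centre of the keyhole mouth, level with the deck, at (-10, -60, 90) mm in the unit's frame, axes as the unit's. The hole is a vertical slot 6.5 mm (unit x) by 15.5 mm (unit y), chamfered 1 mm, in a fixed brass plate 40 mm square and 6 mm thick, flush with the deck; it goes on into the plug below, 41 mm deep in all. The key goes straight down, flat width along unit y, either way round.
- lock_plug (a joint): Angle of the key switch's turning plug: 0 at rest (key in and out), grows clockwise seen from above, stop at 1.62 rad. A return spring (about 0.03 N m at 0, 0.12 N m at a quarter turn) turns it back when let go. The key has play in it: the plug lags the head and hand by about 0.1 to 0.15 rad, so turn that much further.
- socket_lid (a joint): Travel of the socket lid in m: 0 = up (8 mm gap under it), 0.008 = fully down on the deck. Starts between 0 and 0.003. It slides straight down with about 6 N of friction plus 40 N per m/s and stays where it is left.
- lid_top (a point): Centre of the top face of the blue socket lid, a 60 x 60 x 8 mm plate, moving with it; the top is 16 mm above the deck when up and 8 mm when fully down; 55 mm to +y of the test unit's centre. Axes as the unit's.
- red_key: Key with the red head, loose, 35 g, standing head up in one of the rack's two slots (either). Origin at the blade's tip, z up along the key. Steel blade with pointed tip, 5 mm (x) by 14 mm (y), from 0 to 26 mm; round neck 4.8 mm thick to 36 mm; head 12 (x) by 34 mm (y) from 36 to 74 mm. A half turn about z looks and works the same. Fully home its tip is 36 mm below the keyway mouth.
- yellow_key: The same key with a yellow head, in the rack's other slot; leave it there. Origin at its tip.
- key_rack: Wooden block 56 x 140 x 50 mm (x, y, z), fixed to the bench, with two slots 70 mm apart along its y (at y = -35 and +35 mm), 7 x 16 mm and 42 mm deep; origin at the centre of its underside. The keys stand in it with their axes along the rack's and their heads resting on its top: the tip is 14 mm above the bench.
- wire_spool: Spool of green wire with white flanges, 56 mm diameter, 45 mm high, loose bystander; origin under its centre.
- flux_bottle: White bottle with black cap, 50 mm diameter, 110 mm high, loose bystander; origin under its centre.
- pins (a point): Point in the keyway 20 mm below its mouth, hidden. Two sprung, sticky pins jut into the keyway from one side here, about 12 to 15 and 21 to 24 mm down; a key takes roughly 8 to 20 N of downward push to pass each, a little less when rocked a few degrees about the vertical. The fixed brass plate lets the key turn only when it is fully home, and traps it while turned.
- red_head (a point): Point inside the red key's head, on its axis, 62 mm above the tip and 26 mm above the head's underside: a good TCP place for a grasp from above, fingers closing along key x, across the 12 mm thickness. Fully home, the head's underside rests on the deck.
Not all that is in view belongs to the job. What is meant by the red_key is not turquoise, and is the smaller of those in its own colour.

How it is judged (in metres and radians):
On the way, in this order (a step that is already met when the one before it is completed fails the run):
1. the socket lid is pressed fully down while the red key is still out of the switch (value of joint socket_lid above 0.0065 m and horizontal distance between red_key and keyway above 0.03 m), for 0.2 s.
2. the red key is fully home in the key switch, not yet turned (z of red_key in the frame of keyway below -0.033 m and horizontal distance between red_key and keyway below 0.004 m and value of joint lock_plug below 0.5 rad), for 0.1 s.
3. the key has turned the plug a quarter turn (value of joint lock_plug above 1.25 rad), for 0.2 s.
At the end, for the whole second after the job is handed in: For the last second the fingers grip the upright red key (over 2 N), still and home (3.5 mm in depth, 4 mm sideways), and hold the plug beyond 1.25 rad; the lid is within 1.5 mm of fully down; the yellow key moved under 15 mm, the spool and bottle under 20 mm (value of joint lock_plug above 1.25 rad and z of red_key in the frame of keyway below -0.0325 m and horizontal distance between red_key and keyway below 0.004 m and angle between red_key's own z axis and vertical below 0.15 rad and contact force between the fingers and red_key above 2 N and linear speed of red_key below 0.02 m/s and value of joint socket_lid above 0.0065 m and distance of yellow_key from where it was at the start of the episode below 0.015 m and distance of each of wire_spool, flux_bottle from where it was at the start of the episode below 0.02 m); the arm keeps its last pose, push and grip.
It fails at once if the yellow key is disturbed (distance of yellow_key from where it was at the start of the episode above 0.015 m).
It fails at once if the wire spool is disturbed (distance of wire_spool from where it was at the start of the episode above 0.02 m).
It fails at once if the bottle is disturbed (distance of flux_bottle from where it was at the start of the episode above 0.02 m).
It also fails if it takes over 64 s, if anything falls off the work surface, if the arm or the gripper's body presses on something with over 40 N, if the wrist force passes 120 N, or if a joint passes its speed limit or range.

## Robot

A 7-joint arm with a two-finger parallel gripper is mounted at the origin on the work surface. World frame = base frame: x ahead of the robot, y to its left, z up, the work surface at z = 0. Lengths are in m, angles in degrees, forces in N, time in s.
With the tool pointing down it reaches from about 0.425 to 0.875 m from the base axis. Payload 4.7 kg.
Tool frame: the origin (TCP) lies between the finger pads, 19 mm behind the fingertips; this is the grasp point; z points along the fingers, y is the line along which they close (so a half turn about z gives the same grasp; the last joint's range is limited). The gripper opens to 87 mm and grips with 3 to 60 N. Pads are 19 mm wide; open, the fingers measure 117 mm over their backs; the gripper's body (75 mm by 190 mm) begins 51 mm behind the grasp point.
Start: joints at [76.667, 18.392, -4.016, 83.108, 1.295, 78.541, -3.26], TCP at [0.159, -0.63, 0.241] pointing down, gripper open.
Joint ranges: [-163.93, 163.93], [-17.29, 119.83], [-79.2, 71.16], [3.27, 140.29], [-89.18, 269.18], [5.43, 117.66], [-154.24, 154.24]. Speed limits (degrees/s): [147.25, 147.25, 180, 180, 180, 180, 180].

## Interface

Orientations are given as [roll, pitch, yaw] about the fixed x, y, z axes, in that order (R = Rz(yaw) Ry(pitch) Rx(roll)).
In Python, from cell import sensors, vision, workorder gives the robot as it stands.
- The arm moves only by the tool drive_tool, never from a script. Its argument "moves" is a list of rows, each an object of numbers: "x", "y", "z": the shift along the tool's x, y, z in mm; "rx", "ry", "rz": the turn, a rotation vector about the tool's x, y, z in rad; "fingers": the closure, from -1 (fully open) to 1 (shut). In form: [{"x": .., "y": .., "z": .., "rx": .., "ry": .., "rz": .., "fingers": ..}, ...]. A call has 1 to 20 rows; each row is the pose to reach, as a shift and turn from the pose commanded when the call began, along the tool's axes at that moment; what a row does not reach only later rows make up. A row lasts 1/8 s, in which the tool goes at most 62.5 mm and 10.7 degrees, less where a joint would pass 70% of its speed; a pose out of reach is approached as far as the arm can. A call with a gripper value outside its range is refused whole. The fingers move at their own pace and stop on an object; "force" is the grip in N (left out, the last holds). Time passes only in rows, so rows that repeat a pose let the fingers close. It gives the time, the measured TCP pose, the force, the opening and the grip force at its end, in the units of the state.
- sensors.get_obs(): the state, without advancing time (a new reading comes with each control period).
- vision.read_camera(name): name is "side" or "top"; returns a dict with "image" (480x640x3 uint8, red, green, blue), "fx", "fy", "cx", "cy" (pixels), "R" (3x3) and "t" (3): a world point X has camera coordinates R X + t. Camera axes: x right, y down, z forward; pixel columns grow to the right and rows downward; lengths in m; the calibration is good to about 2 mm. A picture is of the moment at which its call begins. There is no depth.
- workorder.sign_off(): hands the job in; it is judged then, once.
The state is a dict: "time_s": time; "qpos": joint angles; "joint_velocities": joint speeds; "effort": joint torques, N m; "tool_pos": TCP position; "tool_rot": TCP orientation; "force": force on the tool from outside, world axes, zero at the start; "wrist_torque": the same for the moment, N m; "grip_width": finger opening in m; "grasp_force": force on a finger pad.
Only numpy, scipy, OpenCV 4.12 (cv2) and the standard library are available. Lean on these libraries where they do the work, as an engineer would, in place of code of your own. Each camera call takes 0.05 s, during which the arm holds its last target. There are 200 camera calls.

## Working session

There is one attempt and no reset: what is moved stays moved. The work goes in short steps, Python scripts to look and compute and a tool call to move; the robot and the scene stay as the last step left them, time stands still between calls to the robot, and variables do not carry over. Pictures are saved under pics/ and viewed, at most 10 in all, crops included, and the job is handed in when it is done.

Besides the shell and the picture viewer there is one more tool, called after "Call:" by a JSON object that holds its "name" and its "arguments", one argument or row to a line. drive_tool: Moves the arm, as the interface text tells. Its arguments: {"type":"object","properties":{"moves":{"type":"array"},"force":{"type":"number"}},"required":["moves"]}

```bash
mkdir -p pics; ls
python3 - <<'E'
from cell import sensors, vision
import cv2,json,numpy as np
for n in("top","side"):
    c=vision.read_camera(n); cv2.imwrite(f"pics/{n}0.png",c["image"][:,:,::-1])
    print(n,c["fx"],c["fy"],c["cx"],c["cy"],np.round(c["R"],4).tolist(),np.round(c["t"],4).tolist())
    np.savez(f"{n}.npz",**{k:c[k] for k in("image","fx","fy","cx","cy","R","t")})
print(sensors.get_obs())
E
```

```text
pics
top 530.8658851673645 530.8658851673645 326.2462381408316 234.2934039210103 [[-0.0299, -0.9996, -0.0011], [-0.9865, 0.0297, -0.1613], [0.1613, -0.0038, -0.9869]] [0.0287, 0.5606, 1.4665]
side 478.25486168127344 478.25486168127344 327.5180529983521 230.76060835333973 [[0.9768, -0.2142, 0.004], [-0.1554, -0.7215, -0.6747], [0.1474, 0.6584, -0.7381]] [-0.5302, 0.1441, 0.9792]
{'time_s': 0.1, 'qpos': array([76.66586446, 18.43530052, -4.01525083, 83.16763952,  1.2963019 ,
       78.54245904, -3.26076411]), 'joint_velocities': array([-0.02112441, -0.0893375 , -0.05578814, -0.12440077,  0.12463469,
        0.054245  ,  0.04554164]), 'effort': array([ 1.19411834e-04, -4.92570984e+01, -4.05747285e-01, -3.13397920e+01,
       -6.41783117e-02,  3.95293278e-02,  4.98754923e-05]), 'tool_pos': array([ 0.15863964, -0.6298587 ,  0.2402677 ]), 'tool_rot': array([-1.79899906e+02,  6.89496434e-03,  1.41429594e+01]), 'force': array([-0.41048027,  0.57198551, -0.07936096]), 'wrist_torque': array([0.02587189, 0.03054553, 0.00501921]), 'grasp_force': 0.0, 'grip_width': 0.08689924268995398}
```

View pics/top0.png

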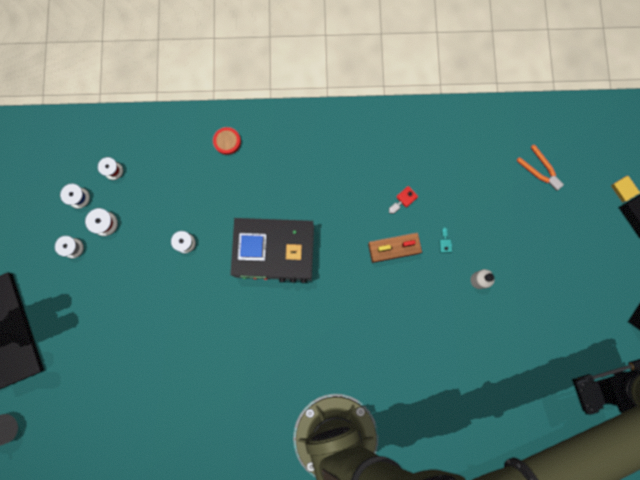

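View pics/side0.png

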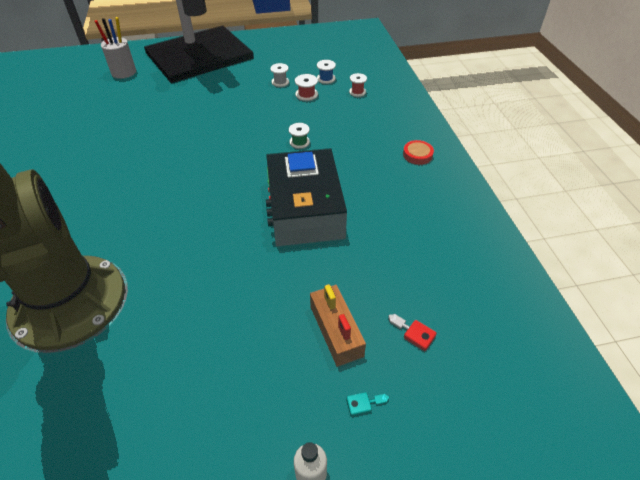

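The top view shows the unit with the blue lid at (252,247) and the brass plate at (294,252). There are three key candidates in the top view:
- The red-headed key standing in the rack at (409,243).
- A large red key lying on the bench at (404,198).
- A turquoise key at (446,241).

The rack one fits: it is red, it is the smaller of the two reds, and it stands in the rack. I'll confirm that in enlarged crops.

Run:
```python
import cv2,numpy as np
def crop(n,x,y,w,h,s):
    im=np.load(n+".npz")["image"][y:y+h,x:x+w,::-1]
    im=cv2.resize(im,None,fx=s,fy=s,interpolation=cv2.INTER_CUBIC)
    for i in range(0,w,10):
        cv2.line(im,(i*s,0),(i*s,6),(255,255,255),1); cv2.putText(im,str(x+i),(i*s,16),0,.35,(255,255,255),1)
    for i in range(10,h,10):
        cv2.line(im,(0,i*s),(6,i*s),(255,255,255),1); cv2.putText(im,str(y+i),(8,i*s+4),0,.35,(255,255,255),1)
    return im
a=crop("top",225,210,100,75,8);b=crop("top",362,185,100,75,8)
cv2.imwrite("pics/topunit.png",a);cv2.imwrite("pics/toprack.png",b)
cv2.imwrite("pics/sideunit.png",crop("side",260,145,100,100,6))
cv2.imwrite("pics/siderack.png",crop("side",305,280,80,90,6))
```

```text
(no output)
```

View pics/topunit.png

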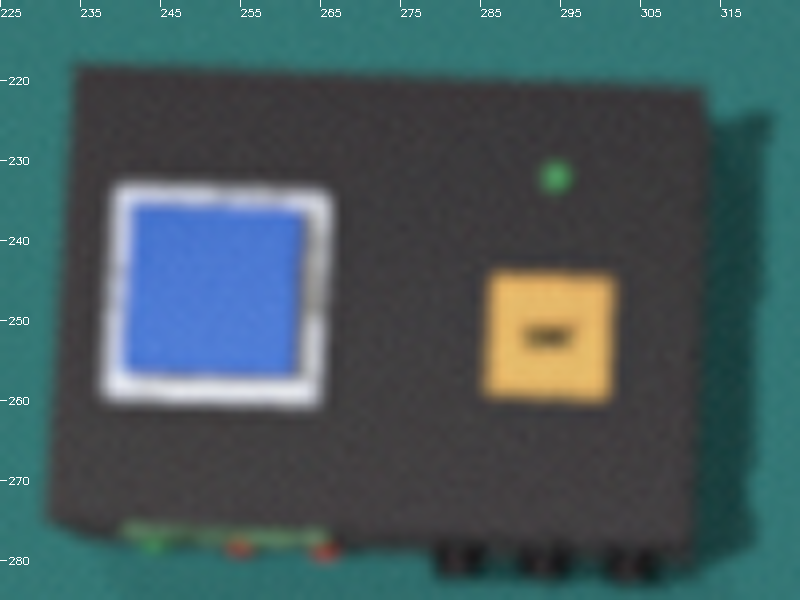

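View pics/toprack.png

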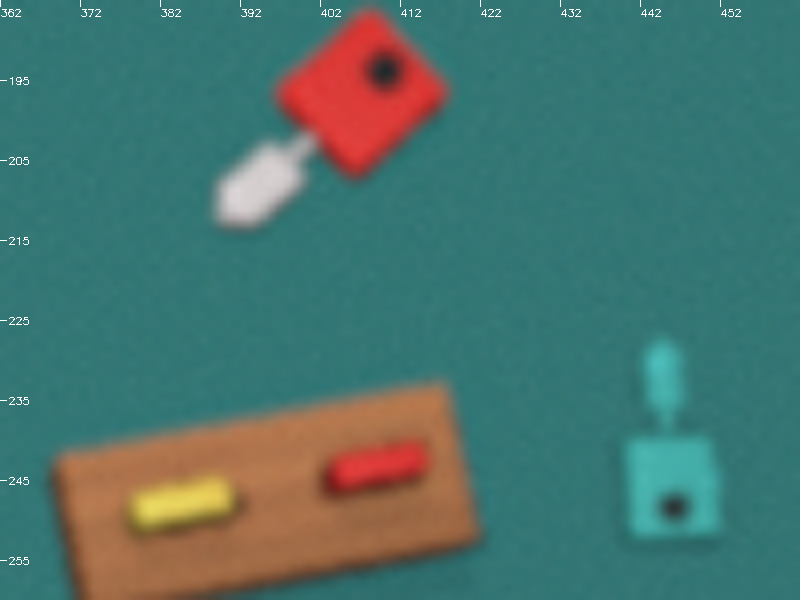

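View pics/sideunit.png

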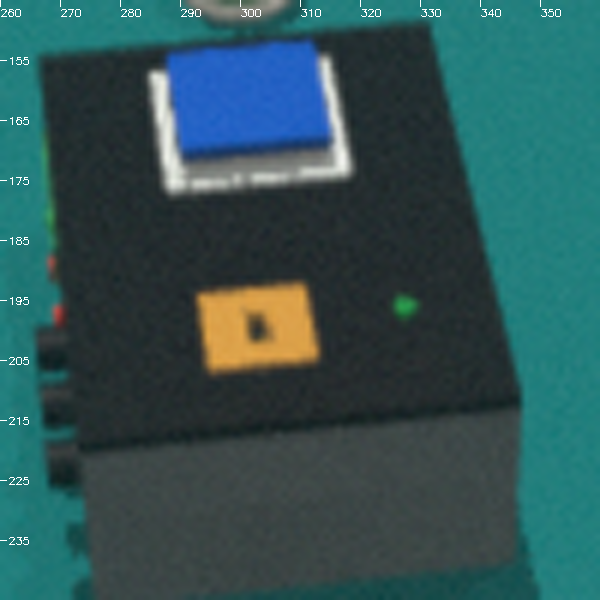

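View pics/siderack.png

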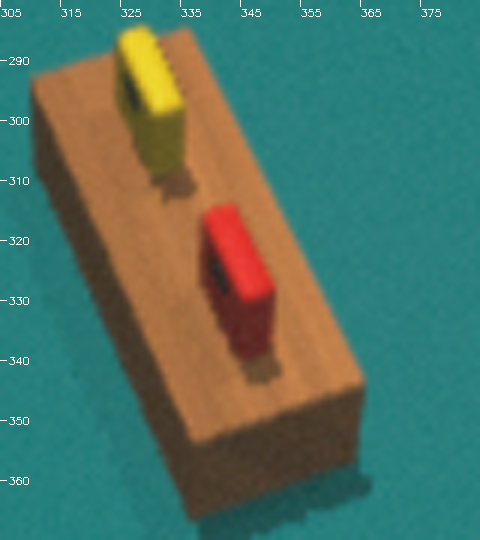

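The crop confirms it: the upright red key in the rack is at (409,243) top and (344,322) side. The other red key at (404,198) is larger and lies on the bench. Next I fit the poses.

```bash
cat > fit.py <<'E'
import numpy as np
from scipy.optimize import least_squares
C={n:np.load(n+".npz") for n in("top","side")}
def proj(n,X):
    c=C[n];p=np.asarray(X)@c["R"].T+c["t"]
    return p[:,:2]/p[:,2:]*float(c["fx"])+[float(c["cx"]),float(c["cy"])]
def px(L,o,s): return (np.array(L,float)+.5)/s-.5+o
def place(p,L):
    c,s=np.cos(p[2]),np.sin(p[2]);L=np.asarray(L,float)/1000
    return np.c_[p[0]+c*L[:,0]-s*L[:,1],p[1]+s*L[:,0]+c*L[:,1],L[:,2]]
def fit(name,obs,p0):  # obs: {cam:(local mm, pixels)}
    for cams in (["top"],["side"],["top","side"]):
        f=lambda p:np.concatenate([(proj(c,place(p,obs[c][0]))-obs[c][1]).ravel() for c in cams])
        r=least_squares(f,p0,loss="soft_l1",f_scale=.4)
        print(name,cams,np.round(r.x[:2]*1000,2),"yaw",round(np.degrees(r.x[2]),2),"rms",round(np.sqrt(np.mean(f(r.x)**2)),2))
        if len(cams)==1: print(np.round(f(r.x).reshape(-1,2),1).tolist())
    return r.x
E
cat > m.py <<'E'
from fit import *
def sq(cx,cy,a,b,z): return [[cx+a,cy+b,z],[cx+a,cy-b,z],[cx-a,cy-b,z],[cx-a,cy+b,z]]
H=104.5
U=sq(-10,-60,20,20,90)+[[-10,-60,90]]+sq(0,55,30,30,H)
T=(U+[[80,110,90],[80,-110,90],[-80,110,90]], px([[491,274],[615,277],[610,400],[485,395],[549,337],[132,206],[306,212],[297,377],[122,373],[78,67],[706,90],[50,521]],[225,210],8))
S=(U+sq(0,0,80,110,90), px([[304,284],[319,359],[208,374],[197,294],[258,328],[315,41],[331,140],[183,150],[167,55],[432,24],[520,402],[80,448],[40,57]],[260,145],6))
u=fit("unit",{"top":T,"side":S},[.5,.1,0])
print("keyway",place(u,[[-10,-60,90]])*1000,"lid",place(u,[[0,55,H]])*1000)
k=[[0,-35,88],[0,35,88]]
r=fit("rack",{"top":(sq(0,0,28,70,50)+k,px([[55,458],[447,385],[478,538],[85,602],[382,465],[184,503]],[362,185],8)),
 "side":(sq(0,0,28,70,50)+k,px([[190,28],[365,380],[193,442],[32,76],[239,252],[150,70]],[305,280],6))},[.5,-.2,0])
print("red",place(r,k[:1])*1000)
for n,q in(("top",(382,465)),("side",(239,252))):
    c=C[n];uv=px([q],*(([362,185],8) if n=="top" else ([305,280],6)))[0]
    d=c["R"].T@[(uv[0]-c["cx"])/c["fx"],(uv[1]-c["cy"])/c["fy"],1];o=-c["R"].T@c["t"];print(n,"red ray z=88",(o+d*(.088-o[2])/d[2])*1000)
# bystander bottle approx
for nm,uv,z in(("bottle",(486,277),.11),("spool",(182,241),.045)):
    c=C["top"];d=c["R"].T@[(uv[0]-c["cx"])/c["fx"],(uv[1]-c["cy"])/c["fy"],1];o=-c["R"].T@c["t"];print(nm,(o+d*(z-o[2])/d[2])*1000)
E
python3 m.py
```

```text
unit ['top'] [521.82 162.47] yaw -3.73 rms 0.44
[[0.7, 0.5], [-0.3, 0.6], [-0.3, -0.3], [0.8, -0.2], [0.4, 0.1], [-0.1, -0.6], [0.1, -0.5], [-0.0, 0.6], [-0.2, 0.4], [-0.4, -0.4], [0.2, -0.6], [-0.6, 0.4]]
unit ['side'] [522.67 161.41] yaw -4.13 rms 0.35
[[0.2, 0.3], [-0.2, 0.3], [0.1, -0.4], [0.2, 0.4], [-0.1, 0.0], [0.3, 0.3], [0.8, -0.1], [-0.5, 0.5], [-0.1, 0.1], [-0.2, -0.3], [0.3, -0.4], [-0.7, -0.6], [-0.0, -0.1]]
unit ['top', 'side'] [522.42 162.04] yaw -3.94 rms 0.44
keyway [[508.32440299 102.86784539  90.        ]] lid [[526.20503886 216.90855242 104.5       ]]
rack ['top'] [ 518.96 -181.39] yaw 8.62 rms 0.39
[[0.4, -0.3], [-0.2, 0.1], [-0.0, 0.2], [0.4, 1.0], [-0.1, -0.1], [-0.3, -0.3]]
rack ['side'] [ 519.72 -183.2 ] yaw 9.01 rms 0.26
[[0.0, -0.0], [0.1, 0.2], [-0.0, 0.2], [-0.2, 0.4], [-0.1, -0.5], [0.2, -0.5]]
rack ['top', 'side'] [ 519.59 -182.56] yaw 8.87 rms 0.45
red [[ 524.9883277  -217.14163719   88.        ]]
top red ray z=88 [ 523.91403361 -216.32574231   88.        ]
side red ray z=88 [ 525.15877899 -218.85764435   88.        ]
bottle [ 421.45433533 -413.7142115   110.        ]
spool [554.29634935 422.57531387  45.        ]
```

Call:
{"name": "drive_tool", "arguments": {
  "moves": [
    {"x": 392, "y": -242, "z": 0, "rz": -0.6, "fingers": 1},
    {"x": 392, "y": -242, "z": 0, "rz": -0.6, "fingers": 1},
    {"x": 392, "y": -242, "z": 0, "rz": -0.6, "fingers": 1},
    {"x": 392, "y": -242, "z": 0, "rz": -0.6, "fingers": 1},
    {"x": 392, "y": -242, "z": 0, "rz": -0.6, "fingers": 1},
    {"x": 392, "y": -242, "z": 0, "rz": -0.6, "fingers": 1},
    {"x": 392, "y": -242, "z": 0, "rz": -0.6, "fingers": 1},
    {"x": 392, "y": -242, "z": 0, "rz": -0.6, "fingers": 1},
    {"x": 563, "y": -731, "z": 80, "rz": -1.257, "fingers": 1},
    {"x": 563, "y": -731, "z": 80, "rz": -1.257, "fingers": 1},
    {"x": 563, "y": -731, "z": 80, "rz": -1.257, "fingers": 1},
    {"x": 563, "y": -731, "z": 80, "rz": -1.257, "fingers": 1},
    {"x": 563, "y": -731, "z": 80, "rz": -1.257, "fingers": 1},
    {"x": 563, "y": -731, "z": 80, "rz": -1.257, "fingers": 1},
    {"x": 563, "y": -731, "z": 80, "rz": -1.257, "fingers": 1},
    {"x": 563, "y": -731, "z": 80, "rz": -1.257, "fingers": 1},
    {"x": 563, "y": -731, "z": 80, "rz": -1.257, "fingers": 1},
    {"x": 563, "y": -731, "z": 80, "rz": -1.257, "fingers": 1},
    {"x": 563, "y": -731, "z": 80, "rz": -1.257, "fingers": 1}
  ]
}}

```text
invalid input at $.moves[0]: expected keys x, y, z, rx, ry, rz, fingers
```

Call:
{"name": "drive_tool", "arguments": {
  "moves": [
    {"x": 392, "y": -242, "z": 0, "rx": 0, "ry": 0, "rz": -0.6, "fingers": 1},
    {"x": 392, "y": -242, "z": 0, "rx": 0, "ry": 0, "rz": -0.6, "fingers": 1},
    {"x": 392, "y": -242, "z": 0, "rx": 0, "ry": 0, "rz": -0.6, "fingers": 1},
    {"x": 392, "y": -242, "z": 0, "rx": 0, "ry": 0, "rz": -0.6, "fingers": 1},
    {"x": 392, "y": -242, "z": 0, "rx": 0, "ry": 0, "rz": -0.6, "fingers": 1},
    {"x": 392, "y": -242, "z": 0, "rx": 0, "ry": 0, "rz": -0.6, "fingers": 1},
    {"x": 392, "y": -242, "z": 0, "rx": 0, "ry": 0, "rz": -0.6, "fingers": 1},
    {"x": 392, "y": -242, "z": 0, "rx": 0, "ry": 0, "rz": -0.6, "fingers": 1},
    {"x": 563, "y": -731, "z": 80, "rx": 0, "ry": 0, "rz": -1.257, "fingers": 1},
    {"x": 563, "y": -731, "z": 80, "rx": 0, "ry": 0, "rz": -1.257, "fingers": 1},
    {"x": 563, "y": -731, "z": 80, "rx": 0, "ry": 0, "rz": -1.257, "fingers": 1},
    {"x": 563, "y": -731, "z": 80, "rx": 0, "ry": 0, "rz": -1.257, "fingers": 1},
    {"x": 563, "y": -731, "z": 80, "rx": 0, "ry": 0, "rz": -1.257, "fingers": 1},
    {"x": 563, "y": -731, "z": 80, "rx": 0, "ry": 0, "rz": -1.257, "fingers": 1},
    {"x": 563, "y": -731, "z": 80, "rx": 0, "ry": 0, "rz": -1.257, "fingers": 1},
    {"x": 563, "y": -731, "z": 80, "rx": 0, "ry": 0, "rz": -1.257, "fingers": 1},
    {"x": 563, "y": -731, "z": 80, "rx": 0, "ry": 0, "rz": -1.257, "fingers": 1},
    {"x": 563, "y": -731, "z": 80, "rx": 0, "ry": 0, "rz": -1.257, "fingers": 1},
    {"x": 563, "y": -731, "z": 80, "rx": 0, "ry": 0, "rz": -1.257, "fingers": 1}
  ]
}}

```text
time_s: 2.48
tool_pos: [0.5263, 0.2145, 0.1609]
tool_rot: [-180.0, 0.1, 86.1]
force: [0.1, -1.1, -0.4]
grip_width: 0.0005
grasp_force: 0.0
```

Call:
{"name": "drive_tool", "arguments": {
  "moves": [
    {"x": 0, "y": 0, "z": 18, "rx": 0, "ry": 0, "rz": 0, "fingers": 1},
    {"x": 0, "y": 0, "z": 32, "rx": 0, "ry": 0, "rz": 0, "fingers": 1},
    {"x": 0, "y": 0, "z": 36, "rx": 0, "ry": 0, "rz": 0, "fingers": 1},
    {"x": 0, "y": 0, "z": 39, "rx": 0, "ry": 0, "rz": 0, "fingers": 1},
    {"x": 0, "y": 0, "z": 42, "rx": 0, "ry": 0, "rz": 0, "fingers": 1},
    {"x": 0, "y": 0, "z": 44, "rx": 0, "ry": 0, "rz": 0, "fingers": 1},
    {"x": 0, "y": 0, "z": 45, "rx": 0, "ry": 0, "rz": 0, "fingers": 1},
    {"x": 0, "y": 0, "z": 45, "rx": 0, "ry": 0, "rz": 0, "fingers": 1}
  ]
}}

```text
time_s: 3.48
tool_pos: [0.5257, 0.2148, 0.1171]
tool_rot: [-179.9, 0.2, 86.1]
force: [-4.6, -3.3, 10.1]
grip_width: 0.0004
grasp_force: 4.9
```

Call:
{"name": "drive_tool", "arguments": {
  "moves": [
    {"x": 0, "y": 0, "z": 2, "rx": 0, "ry": 0, "rz": 0, "fingers": 1},
    {"x": 0, "y": 0, "z": 3, "rx": 0, "ry": 0, "rz": 0, "fingers": 1},
    {"x": 0, "y": 0, "z": 3, "rx": 0, "ry": 0, "rz": 0, "fingers": 1}
  ]
}}

```text
time_s: 3.85
tool_pos: [0.5258, 0.2148, 0.1169]
tool_rot: [-180.0, 0.3, 86.1]
force: [-10.9, -8.0, 27.4]
grip_width: 0.0006
grasp_force: 13.8
```

Call:
{"name": "drive_tool", "arguments": {
  "moves": [
    {"x": 0, "y": 0, "z": -60, "rx": 0, "ry": 0, "rz": 0, "fingers": 1},
    {"x": 0, "y": 0, "z": -100, "rx": 0, "ry": 0, "rz": 0, "fingers": -1},
    {"x": -431, "y": 28, "z": -100, "rx": 0, "ry": 0, "rz": -0.223, "fingers": -1},
    {"x": -431, "y": 28, "z": -100, "rx": 0, "ry": 0, "rz": -0.223, "fingers": -1},
    {"x": -431, "y": 28, "z": -100, "rx": 0, "ry": 0, "rz": -0.223, "fingers": -1},
    {"x": -431, "y": 28, "z": -100, "rx": 0, "ry": 0, "rz": -0.223, "fingers": -1},
    {"x": -431, "y": 28, "z": -100, "rx": 0, "ry": 0, "rz": -0.223, "fingers": -1},
    {"x": -431, "y": 28, "z": -100, "rx": 0, "ry": 0, "rz": -0.223, "fingers": -1},
    {"x": -431, "y": 28, "z": -80, "rx": 0, "ry": 0, "rz": -0.223, "fingers": -1},
    {"x": -431, "y": 28, "z": -67, "rx": 0, "ry": 0, "rz": -0.223, "fingers": -1},
    {"x": -431, "y": 28, "z": -67, "rx": 0, "ry": 0, "rz": -0.223, "fingers": -1}
  ]
}}

```text
time_s: 5.22
tool_pos: [0.5242, -0.2154, 0.1786]
tool_rot: [-179.9, -0.2, 98.9]
force: [0.5, 0.6, 1.2]
grip_width: 0.0855
grasp_force: 0.0
```

Call:
{"name": "drive_tool", "arguments": {
  "moves": [
    {"x": -2, "y": 0, "z": 40, "rx": 0, "ry": 0, "rz": 0, "fingers": -1},
    {"x": -2, "y": 0, "z": 75, "rx": 0, "ry": 0, "rz": 0, "fingers": -1},
    {"x": -2, "y": 0, "z": 95, "rx": 0, "ry": 0, "rz": 0, "fingers": -1},
    {"x": -2, "y": 0, "z": 102, "rx": 0, "ry": 0, "rz": 0, "fingers": -1},
    {"x": -2, "y": 0, "z": 102, "rx": 0, "ry": 0, "rz": 0, "fingers": -1}
  ]
}}

```text
time_s: 5.85
tool_pos: [0.5262, -0.2174, 0.0789]
tool_rot: [180.0, 0.0, 99.0]
force: [-0.1, 0.1, 0.2]
grip_width: 0.087
grasp_force: 0.0
```

Call:
{"name": "drive_tool", "arguments": {
  "moves": [
    {"x": 0, "y": 0, "z": 0, "rx": 0, "ry": 0, "rz": 0, "fingers": 1},
    {"x": 0, "y": 0, "z": 0, "rx": 0, "ry": 0, "rz": 0, "fingers": 1},
    {"x": 0, "y": 0, "z": 0, "rx": 0, "ry": 0, "rz": 0, "fingers": 1},
    {"x": 0, "y": 0, "z": 0, "rx": 0, "ry": 0, "rz": 0, "fingers": 1},
    {"x": 0, "y": 0, "z": 0, "rx": 0, "ry": 0, "rz": 0, "fingers": 1},
    {"x": 0, "y": 0, "z": 0, "rx": 0, "ry": 0, "rz": 0, "fingers": 1}
  ],
  "force": 15
}}

```text
time_s: 6.6
tool_pos: [0.5255, -0.2178, 0.0782]
tool_rot: [-180.0, 0.0, 98.9]
force: [0.3, -0.7, -0.0]
grip_width: 0.0351
grasp_force: 0.0
```

Call:
{"name": "drive_tool", "arguments": {
  "moves": [
    {"x": 0, "y": 0, "z": 1, "rx": 0, "ry": 0, "rz": 0, "fingers": 1},
    {"x": 0, "y": 0, "z": 1, "rx": 0, "ry": 0, "rz": 0, "fingers": 1},
    {"x": 0, "y": 0, "z": 1, "rx": 0, "ry": 0, "rz": 0, "fingers": 1},
    {"x": 0, "y": 0, "z": 1, "rx": 0, "ry": 0, "rz": 0, "fingers": 1},
    {"x": 0, "y": 0, "z": 1, "rx": 0, "ry": 0, "rz": 0, "fingers": 1}
  ]
}}

```text
time_s: 7.22
tool_pos: [0.5255, -0.2178, 0.0772]
tool_rot: [-180.0, 0.0, 98.9]
force: [-0.5, 0.2, -0.8]
grip_width: 0.0118
grasp_force: 15.0
```

Call:
{"name": "drive_tool", "arguments": {
  "moves": [
    {"x": 0, "y": 0, "z": 0, "rx": 0, "ry": 0, "rz": 0, "fingers": 1},
    {"x": 0, "y": 0, "z": 0, "rx": 0, "ry": 0, "rz": 0, "fingers": 1},
    {"x": 0, "y": 0, "z": -15, "rx": 0, "ry": 0, "rz": 0, "fingers": 1},
    {"x": 0, "y": 0, "z": -35, "rx": 0, "ry": 0, "rz": 0, "fingers": 1},
    {"x": 0, "y": 0, "z": -75, "rx": 0, "ry": 0, "rz": 0, "fingers": 1},
    {"x": 0, "y": 0, "z": -123, "rx": 0, "ry": 0, "rz": 0, "fingers": 1},
    {"x": 80, "y": 8, "z": -123, "rx": 0, "ry": 0, "rz": 0.05, "fingers": 1},
    {"x": 130, "y": 13, "z": -123, "rx": 0, "ry": 0, "rz": 0.09, "fingers": 1},
    {"x": 180, "y": 18, "z": -123, "rx": 0, "ry": 0, "rz": 0.13, "fingers": 1},
    {"x": 230, "y": 23, "z": -123, "rx": 0, "ry": 0, "rz": 0.17, "fingers": 1},
    {"x": 280, "y": 29, "z": -123, "rx": 0, "ry": 0, "rz": 0.224, "fingers": 1},
    {"x": 310, "y": 32, "z": -123, "rx": 0, "ry": 0, "rz": 0.224, "fingers": 1},
    {"x": 319.5, "y": 32.5, "z": -123, "rx": 0, "ry": 0, "rz": 0.224, "fingers": 1},
    {"x": 319.5, "y": 32.5, "z": -123, "rx": 0, "ry": 0, "rz": 0.224, "fingers": 1},
    {"x": 319.5, "y": 32.5, "z": -123, "rx": 0, "ry": 0, "rz": 0.224, "fingers": 1}
  ],
  "force": 50
}}

```text
time_s: 9.1
tool_pos: [0.5083, 0.1008, 0.2003]
tool_rot: [180.0, 0.1, 86.0]
force: [0.3, -0.2, -0.4]
grip_width: 0.0117
grasp_force: 50.0
```

Run:
```python
from cell import sensors, vision
import cv2,numpy as np
from fit import proj
o=sensors.get_obs();print({k:np.round(o[k],4).tolist() for k in("time_s","tool_pos","tool_rot","force","grip_width","qpos")})
for n in("top","side"):
    c=vision.read_camera(n); np.savez(n+"1.npz",image=c["image"]); p=o["tool_pos"]
    uv=proj(n,[p+[0,0,.012],p-[0,0,.062],[.5083,.1029,.09]]);print(n,uv.round(1).tolist())
im=np.load("side1.npz")["image"][130:230,265:365,::-1]
a=cv2.resize(im,None,fx=5.9,fy=5.9,interpolation=cv2.INTER_CUBIC)
cv2.imwrite("pics/s1.png",a)
```

```text
{'time_s': 9.1, 'tool_pos': [0.5083, 0.1008, 0.2003], 'tool_rot': [179.9968, 0.0587, 85.9507], 'force': [0.3491, -0.1513, -0.4246], 'grip_width': 0.0117, 'qpos': [31.8573, 7.6172, -49.073, 103.4692, 6.1163, 71.6401, -22.9484]}
top [[291.6, 245.3], [293.4, 249.3], [293.7, 251.6]]
side [[300.5, 155.9], [301.8, 183.3], [302.4, 199.1]]
```

View pics/s1.png

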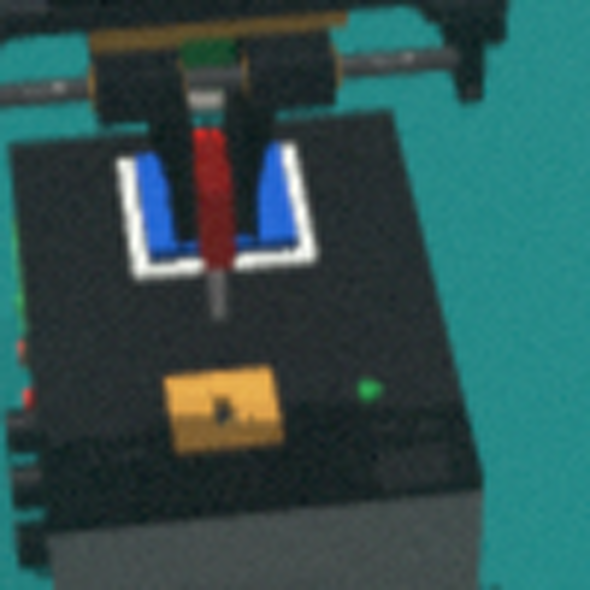

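The side view shows the key held upright, with its tip at (301.7,183.8), which matches the prediction. The lid is down, and the slot is at (302.2,198.8). I descend to the mouth.

Call:
{"name": "drive_tool", "arguments": {
  "moves": [
    {"x": 2, "y": 0, "z": 20, "rx": 0, "ry": 0, "rz": 0, "fingers": 1},
    {"x": 2, "y": 0, "z": 36, "rx": 0, "ry": 0, "rz": 0, "fingers": 1},
    {"x": 2, "y": 0, "z": 42, "rx": 0, "ry": 0, "rz": 0, "fingers": 1},
    {"x": 2, "y": 0, "z": 42, "rx": 0, "ry": 0, "rz": 0, "fingers": 1},
    {"x": 2, "y": 0, "z": 42, "rx": 0, "ry": 0, "rz": 0, "fingers": 1},
    {"x": 2, "y": 0, "z": 42, "rx": 0, "ry": 0, "rz": 0, "fingers": 1}
  ]
}}

```text
time_s: 9.95
tool_pos: [0.5085, 0.1049, 0.1588]
tool_rot: [179.9, 0.0, 86.1]
force: [-0.3, 0.6, -0.7]
grip_width: 0.0117
grasp_force: 50.0
```

Call:
{"name": "drive_tool", "arguments": {
  "moves": [
    {"x": -2, "y": 0, "z": 0, "rx": 0, "ry": 0, "rz": 0, "fingers": 1},
    {"x": -2, "y": 0, "z": 0, "rx": 0, "ry": 0, "rz": 0, "fingers": 1},
    {"x": -2, "y": 0, "z": 3, "rx": 0, "ry": 0, "rz": 0, "fingers": 1},
    {"x": -2, "y": 0, "z": 5, "rx": 0, "ry": 0, "rz": 0, "fingers": 1},
    {"x": -2, "y": 0, "z": 7, "rx": 0, "ry": 0, "rz": 0, "fingers": 1},
    {"x": -2, "y": 0, "z": 9, "rx": 0, "ry": 0, "rz": 0, "fingers": 1},
    {"x": -2, "y": 0, "z": 10, "rx": 0, "ry": 0, "rz": 0, "fingers": 1},
    {"x": -2, "y": 0, "z": 10, "rx": 0, "ry": 0, "rz": 0, "fingers": 1}
  ]
}}

```text
time_s: 10.95
tool_pos: [0.5082, 0.1029, 0.1482]
tool_rot: [180.0, -0.0, 86.1]
force: [1.2, -0.3, -1.6]
grip_width: 0.0117
grasp_force: 50.0
```

Call:
{"name": "drive_tool", "arguments": {
  "moves": [
    {"x": 0, "y": 0, "z": 2, "rx": 0, "ry": 0, "rz": 0, "fingers": 1},
    {"x": 0, "y": 0, "z": 4, "rx": 0, "ry": 0, "rz": 0, "fingers": 1},
    {"x": 0, "y": 0, "z": 6, "rx": 0, "ry": 0, "rz": 0, "fingers": 1},
    {"x": 0, "y": 0, "z": 6, "rx": 0, "ry": 0, "rz": 0, "fingers": 1}
  ]
}}

```text
time_s: 11.45
tool_pos: [0.5082, 0.1028, 0.142]
tool_rot: [180.0, -0.0, 86.1]
force: [2.4, 0.4, -2.1]
grip_width: 0.0115
grasp_force: 50.0
```

Call:
{"name": "drive_tool", "arguments": {
  "moves": [
    {"x": 0, "y": 0.4, "z": 1, "rx": 0, "ry": 0, "rz": 0.05, "fingers": 1},
    {"x": 0, "y": 0.4, "z": 2, "rx": 0, "ry": 0, "rz": -0.05, "fingers": 1},
    {"x": 0, "y": 0.4, "z": 3, "rx": 0, "ry": 0, "rz": 0.05, "fingers": 1},
    {"x": 0, "y": 0.4, "z": 4, "rx": 0, "ry": 0, "rz": -0.05, "fingers": 1},
    {"x": 0, "y": 0.4, "z": 5, "rx": 0, "ry": 0, "rz": 0.05, "fingers": 1},
    {"x": 0, "y": 0.4, "z": 6, "rx": 0, "ry": 0, "rz": -0.05, "fingers": 1},
    {"x": 0, "y": 0.4, "z": 7, "rx": 0, "ry": 0, "rz": 0.05, "fingers": 1},
    {"x": 0, "y": 0.4, "z": 8, "rx": 0, "ry": 0, "rz": 0, "fingers": 1}
  ]
}}

```text
time_s: 12.45
tool_pos: [0.5083, 0.1022, 0.1346]
tool_rot: [-180.0, 0.1, 86.1]
force: [0.1, -1.3, 3.6]
grip_width: 0.0118
grasp_force: 50.0
```

Call:
{"name": "drive_tool", "arguments": {
  "moves": [
    {"x": 0, "y": 0, "z": 1, "rx": 0, "ry": 0, "rz": 0.05, "fingers": 1},
    {"x": 0, "y": 0, "z": 2, "rx": 0, "ry": 0, "rz": -0.05, "fingers": 1},
    {"x": 0, "y": 0, "z": 3, "rx": 0, "ry": 0, "rz": 0.05, "fingers": 1},
    {"x": 0, "y": 0, "z": 4, "rx": 0, "ry": 0, "rz": -0.05, "fingers": 1},
    {"x": 0, "y": 0, "z": 5, "rx": 0, "ry": 0, "rz": 0.05, "fingers": 1},
    {"x": 0, "y": 0, "z": 6, "rx": 0, "ry": 0, "rz": -0.05, "fingers": 1},
    {"x": 0, "y": 0, "z": 7, "rx": 0, "ry": 0, "rz": 0.05, "fingers": 1},
    {"x": 0, "y": 0, "z": 8, "rx": 0, "ry": 0, "rz": -0.05, "fingers": 1},
    {"x": 0, "y": 0, "z": 9, "rx": 0, "ry": 0, "rz": 0.05, "fingers": 1},
    {"x": 0, "y": 0, "z": 10, "rx": 0, "ry": 0, "rz": -0.05, "fingers": 1},
    {"x": 0, "y": 0, "z": 10, "rx": 0, "ry": 0, "rz": 0, "fingers": 1}
  ]
}}

```text
time_s: 13.82
tool_pos: [0.5083, 0.1034, 0.1247]
tool_rot: [-180.0, -0.0, 86.1]
force: [0.8, 1.0, 2.6]
grip_width: 0.0118
grasp_force: 50.0
```

Call:
{"name": "drive_tool", "arguments": {
  "moves": [
    {"x": 0, "y": 0, "z": 1, "rx": 0, "ry": 0, "rz": 0.05, "fingers": 1},
    {"x": 0, "y": 0, "z": 2, "rx": 0, "ry": 0, "rz": -0.05, "fingers": 1},
    {"x": 0, "y": 0, "z": 3, "rx": 0, "ry": 0, "rz": 0.05, "fingers": 1},
    {"x": 0, "y": 0, "z": 4, "rx": 0, "ry": 0, "rz": -0.05, "fingers": 1},
    {"x": 0, "y": 0, "z": 5, "rx": 0, "ry": 0, "rz": 0.05, "fingers": 1},
    {"x": 0, "y": 0, "z": 6, "rx": 0, "ry": 0, "rz": -0.05, "fingers": 1},
    {"x": 0, "y": 0, "z": 7, "rx": 0, "ry": 0, "rz": 0, "fingers": 1},
    {"x": 0, "y": 0, "z": 8, "rx": 0, "ry": 0, "rz": 0, "fingers": 1},
    {"x": 0, "y": 0, "z": 8.5, "rx": 0, "ry": 0, "rz": 0, "fingers": 1},
    {"x": 0, "y": 0, "z": 8.5, "rx": 0, "ry": 0, "rz": 0, "fingers": 1}
  ]
}}

```text
time_s: 15.08
tool_pos: [0.5084, 0.1029, 0.1171]
tool_rot: [-180.0, 0.1, 86.1]
force: [-2.2, -1.9, 10.3]
grip_width: 0.0116
grasp_force: 50.0
```

Call:
{"name": "drive_tool", "arguments": {
  "moves": [
    {"x": 0, "y": 0, "z": 1, "rx": 0, "ry": 0, "rz": 0, "fingers": 1},
    {"x": 0, "y": 0, "z": 1, "rx": 0, "ry": 0, "rz": 0, "fingers": 1},
    {"x": 0, "y": 0, "z": 0.5, "rx": 0, "ry": 0, "rz": 0.1, "fingers": 1},
    {"x": 0, "y": 0, "z": 0.5, "rx": 0, "ry": 0, "rz": 0.2, "fingers": 1},
    {"x": 0, "y": 0, "z": 0.5, "rx": 0, "ry": 0, "rz": 0.3, "fingers": 1},
    {"x": 0, "y": 0, "z": 0.5, "rx": 0, "ry": 0, "rz": 0.4, "fingers": 1}
  ]
}}

```text
time_s: 15.82
tool_pos: [0.5093, 0.103, 0.117]
tool_rot: [179.9, -0.0, 63.1]
force: [-1.1, -2.0, 10.4]
grip_width: 0.0119
grasp_force: 50.0
```

```bash
python3 -c "
from cell import sensors
o=sensors.get_obs();print(o['tool_pos'],o['tool_rot'],o['force'],o['wrist_torque'],o['qpos'])"
```

```text
[0.50926497 0.10300045 0.11703894] [ 1.79887926e+02 -7.86803289e-03  6.30624841e+01] [-1.110731   -2.0397516  10.38113396] [-0.26104136  0.17961231  0.12866712] [ 26.4627935   12.63218622 -44.86062696 108.88556217  10.1099994
  62.37159677 -49.34700793]
```

Call:
{"name": "drive_tool", "arguments": {
  "moves": [
    {"x": 0, "y": 0, "z": 0, "rx": 0, "ry": 0, "rz": 0.12, "fingers": 1},
    {"x": 0, "y": 0, "z": 0, "rx": 0, "ry": 0, "rz": 0.24, "fingers": 1},
    {"x": 0, "y": 0, "z": 0, "rx": 0, "ry": 0, "rz": 0.36, "fingers": 1},
    {"x": 0, "y": 0, "z": 0, "rx": 0, "ry": 0, "rz": 0.48, "fingers": 1},
    {"x": 0, "y": 0, "z": 0, "rx": 0, "ry": 0, "rz": 0.6, "fingers": 1},
    {"x": 0, "y": 0, "z": 0, "rx": 0, "ry": 0, "rz": 0.72, "fingers": 1},
    {"x": 0, "y": 0, "z": 0, "rx": 0, "ry": 0, "rz": 0.84, "fingers": 1},
    {"x": 0, "y": 0, "z": 0, "rx": 0, "ry": 0, "rz": 0.96, "fingers": 1},
    {"x": 0, "y": 0, "z": 0, "rx": 0, "ry": 0, "rz": 1.08, "fingers": 1},
    {"x": 0, "y": 0, "z": 0, "rx": 0, "ry": 0, "rz": 1.18, "fingers": 1},
    {"x": 0, "y": 0, "z": 0, "rx": 0, "ry": 0, "rz": 1.2, "fingers": 1},
    {"x": 0, "y": 0, "z": 0, "rx": 0, "ry": 0, "rz": 1.2, "fingers": 1},
    {"x": 0, "y": 0, "z": 0, "rx": 0, "ry": 0, "rz": 1.2, "fingers": 1},
    {"x": 0, "y": 0, "z": 0, "rx": 0, "ry": 0, "rz": 1.2, "fingers": 1}
  ]
}}

```text
time_s: 17.58
tool_pos: [0.51, 0.1019, 0.1171]
tool_rot: [179.9, -0.2, -5.5]
force: [0.3, -3.0, 9.0]
grip_width: 0.0119
grasp_force: 50.0
```

Run:
```python
from cell import sensors,vision
import cv2,numpy as np
o=sensors.get_obs();print(o['tool_pos'],o['tool_rot'],o['force'],o['wrist_torque'],o['qpos'],o['grasp_force'])
c=vision.read_camera("side")["image"][130:230,250:370,::-1]
cv2.imwrite("pics/s2.png",cv2.resize(c,None,fx=6,fy=6,interpolation=cv2.INTER_CUBIC))
```

```text
[0.50995357 0.10189471 0.11705033] [179.91516984  -0.19110928  -5.54024222] [ 0.30779507 -2.99322816  8.99673726] [-0.63515314 -0.06417758  0.11607736] [  19.13184919   11.16415728  -36.4437389   109.09437339    7.65970473
   61.95268341 -115.93214392] 50.00275273807347
```

View pics/s2.png

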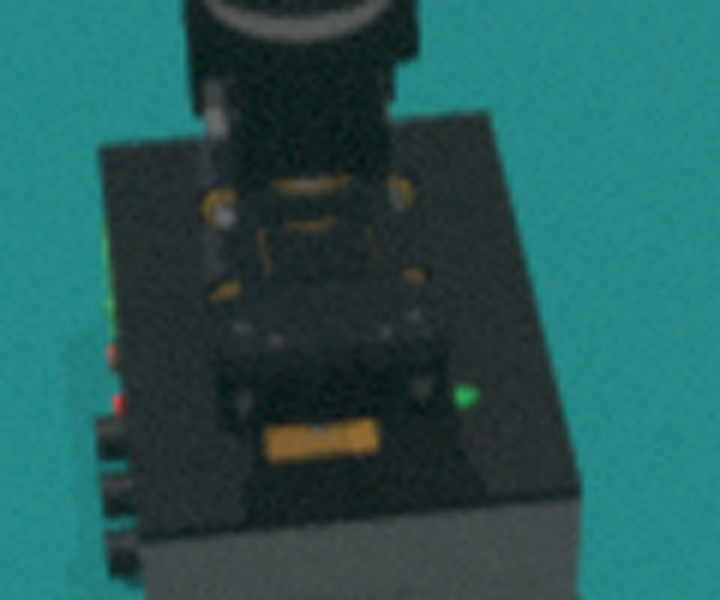

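Call:
{"name": "drive_tool", "arguments": {
  "moves": [
    {"x": 0, "y": -0.5, "z": 0, "rx": 0, "ry": 0, "rz": 0.05, "fingers": 1},
    {"x": 0, "y": -0.5, "z": 0, "rx": 0, "ry": 0, "rz": 0.05, "fingers": 1},
    {"x": 0, "y": -0.5, "z": 0, "rx": 0, "ry": 0, "rz": 0.05, "fingers": 1},
    {"x": 0, "y": -0.5, "z": 0, "rx": 0, "ry": 0, "rz": 0.05, "fingers": 1},
    {"x": 0, "y": -0.5, "z": 0, "rx": 0, "ry": 0, "rz": 0.05, "fingers": 1}
  ]
}}

```text
time_s: 18.25
tool_pos: [0.51, 0.1019, 0.1171]
tool_rot: [179.9, -0.2, -8.4]
force: [1.0, -3.3, 8.7]
grip_width: 0.0113
grasp_force: 50.0
```

```bash
python3 -c "
from cell import workorder
print(workorder.sign_off())"
```

```text
the job is handed in; nothing more can be done
None
```

I pressed the lid down, worked the red key fully home and turned it about 94° clockwise at the hand, and handed the job in still gripping and holding it; the plug angle (estimated 1.5 rad) was not read directly and no verdict came back.

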